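# Close the cartridge cover on the mulled-wine stove

### The job

The gas cartridge has been put into the portable stove on the bar. Press the open cartridge cover down until it snaps fully shut and stays shut, and push the cartridge lock lever on the stove's front all the way down. Leave everything else on the bar where it stands.

Things in the scene. Friction and masses are not known exactly. Their poses are not given: they have to be found in the camera images.
- stove: Fixed portable gas stove, grey, 250 (x) by 320 (y) by 90 mm high. Origin: centre of its underside; -x points out of its front, +y to its left. Left half: burner with pan support, 96 mm high. Right half: cartridge bay with its cover; ahead of it a control housing 88 mm high, front face at x = -126, with the lock lever and, 52 mm to its right, a fixed knob standing out 24 mm (not used).
- cover (a joint): Opening angle of the cartridge cover in rad: 0 fully shut, 1.6 wide open. The stiff hinge holds it at any angle. From about 0.13 to 0.06 rad its outer edge rides over a sprung roller catch, which takes about 9 N pressed down at cover_press; then it snaps to 0 and is held.
- cover_hinge (a point): Middle of the cover's hinge axis, 84 mm above the bar, along stove x, on the burner side. The shut cover reaches from it to the stove's -y; open, it stands up like a flap, outer face to the burner. Folded sheet shell 190 mm long: flat top 76 mm wide, outer face 6 mm from the axis, then an edge folded down to 36 mm below the axis, with a flange; 116 mm from axis to flange.
- cover_press (a point): Point on the cover's outer (upper) face, midway along its length and 70 mm from the hinge axis, near the free edge; moves with the cover. Its z axis points out of that face; shut, it is 90 mm above the bar and z points up.
- lever (a joint): Travel of the cartridge lock lever in m: 0 up (unlocked), 0.026 fully down (locked). It slides straight down, needs about 6 N, and stays where it is left.
- lever_top (a point): Top centre of the lock lever: a black tab on the stove's front panel, 34 wide (y), 28 deep (x), 9 mm thick, starting 2 mm off the panel, so that its centre is 17 mm out; 71 mm above the bar when up, 45 mm when down.
- mug_a: White mug, 84 mm across and 90 mm high, handle turned away from the stove; origin at the centre of its underside. Stands to the right (-y) of the stove's control housing. Leave it.
- mug_b: A second mug like it, further to the right. Leave it.
- spice_jar: Amber glass jar, 58 mm across, 85 mm high, right (-y) of the stove, beside the cover; origin under its centre. Leave it.
- spare_cartridge: Spare gas cartridge standing up, 68 mm across, 195 mm high, left (+y) of the stove; origin under its centre. Leave it.
- candle_glass: Bellied candle glass, 96 mm across, 68 mm high, in front of the stove's left half; origin under its centre. Leave it.
- wine_bottle: Wine bottle standing up, 75 mm across, 300 mm high, to the left of the stove's front; origin under its centre. Leave it.

How it is judged (in metres and radians):
At the end, for the whole second after the job is handed in: The cover is snapped shut (opening angle below 0.03 rad) and the lock lever is down (at least 21 of its 26 mm) (value of joint cover below 0.03 rad and value of joint lever above 0.021 m); the robot touches nothing.
It fails at once if a mug or the spice jar is pushed more than 30 mm from its place (distance of any of mug_a, mug_b, spice_jar from where it was at the start of the episode above 0.03 m).
It fails at once if the spare cartridge, the candle glass or the wine bottle is pushed more than 30 mm from its place (distance of any of spare_cartridge, candle_glass, wine_bottle from where it was at the start of the episode above 0.03 m).
It also fails if it takes over 53 s, if anything falls off the work surface, if the arm or the gripper's body presses on something with over 40 N, if the wrist force passes 120 N, or if a joint passes its speed limit or range.

### The arm

A 6-joint arm with a two-finger parallel gripper is mounted at the origin on the work surface. World frame = base frame: x ahead of the robot, y to its left, z up, the work surface at z = 0. Lengths are in mm, angles in degrees, forces in N, time in s.
With the tool pointing down it reaches from about 300 to 850 mm from the base axis. Payload 4.2 kg.
Tool frame: the origin (TCP) lies on the centre line of the jaws, within the pads' length; the fingertips stand 11 mm ahead of it and the grasp point (between the pads) lies 8 mm behind it; z points along the fingers, y is the line along which they close (so a half turn about z gives the same grasp; the last joint's range is limited). The gripper opens to 91 mm and grips with 3 to 60 N. Pads are 32 mm wide; open, the fingers measure 118 mm over their backs; the gripper's body (76 mm by 178 mm) begins 60 mm behind the grasp point.
Start: joints at [-1.146, 18.312, 89.639, -0, 72.044, -1.146], TCP at [575.015, 0, 224.976] pointing down, gripper open.
Joint ranges: [-177.97, 177.97], [-48.28, 115.42], [12.27, 149.76], [-77.06, 257.06], [2.81, 150.46], [-146.56, 146.56]. Speed limits (degrees/s): [147.25, 147.25, 180, 180, 180, 180].

### API

Orientations are given as [roll, pitch, yaw] about the fixed x, y, z axes, in that order (R = Rz(yaw) Ry(pitch) Rx(roll)).
In Python, from workcell import env, grab_frame, camera_model, models gives the robot as it stands.
- The arm moves only by the shell command python3 -m crank 'ROWS' [FORCE]. ROWS is text: rows parted by semicolons, each of 7 numbers parted by spaces: the closure, from -1 (fully open) to 1 (shut), so that 0 is half open, then the shift along the tool's x, y, z in mm, then the turn, a rotation vector about the tool's x, y, z in degrees. A call has 1 to 10 rows; each row shifts and turns the commanded pose from where the row before left it, along the tool's axes as they then stand; what a row does not reach is not made up. A row lasts 1/8 s, in which the tool goes at most 62.5 mm and 10.7 degrees, less where a joint would pass 70% of its speed; a pose out of reach is approached as far as the arm can. A call is refused whole if a number of a shift passes 62.5 or a number of a turn 10.7, either way. A call with a gripper value outside its range is refused whole. The fingers move at their own pace and stop on an object; FORCE is the grip in N (left out, the last holds). Time passes only in rows, so rows that do not move let the fingers close. It gives the time, the measured TCP pose, the force, the opening and the grip force at its end, in the units of the state.
- env.state(): the state, without advancing time (a new reading comes with each control period).
- grab_frame(name): name is "scene" or "side" or "wrist"; returns the picture (480x640x3 uint8, blue, green, red); there is no depth.
- camera_model(name): a dict with "K" (3x3 intrinsics, pixels), "R" (3x3) and "t" (3): a world point X has camera coordinates R X + t; the wrist camera has in their place "mount" (4x4, takes a point from camera to tool coordinates, whose origin is the TCP and whose axes are the flange's). Camera axes: x right, y down, z forward; pixel columns grow to the right and rows downward; lengths in mm; the calibration is good to about 2 mm. A picture is of the moment at which its call begins: read the wrist's pose just before it. camera_model takes no time and is no camera call.
- env.job_done(): hands the job in; it is judged then, once.
Trained networks look in the newest picture that a camera, given by its name, has taken for a name from the list of things; names that differ only in an ending like _2 or _b are one class to them, and where a whole thing is asked for, a point or a joint stands for the part that bears it (a point fixed in the world has none). Each returns a list of dicts, best first, with "p" (0 to 1); they miss things now and then, are a little off and sometimes report something else, mostly with a low value. They report only what shows in the picture. A call takes as long as a camera call.
- models.search_frame(name, camera): "point" ([x, y, z] in mm, in world coordinates, good to about 4 mm: the middle of the surface that is visible of it).
The state is a dict: "time_s": time; "qpos": joint angles; "qvel": joint speeds; "effort": joint torques, N m; "ee_pos": TCP position; "ee_rot": TCP orientation; "force": force on the tool from outside, world axes, zero at the start; "torque": the same for the moment, N m; "gripper_width": finger opening in mm; "gripper_force": force on a finger pad.
Only numpy, scipy, OpenCV 4.12 (cv2) and the standard library are available. Lean on these libraries where they do the work, as an engineer would, in place of code of your own. Each camera call takes 0.05 s, during which the arm holds its last target. There are 200 camera calls.

## Working session

There is one attempt and no reset: what is moved stays moved. The work goes in short steps, Python scripts to look and compute and a shell command to move; the robot and the scene stay as the last step left them, time stands still between calls to the robot, and variables do not carry over. Pictures are saved under pics/ and viewed, at most 10 in all, crops included, and the job is handed in when it is done.

```bash
mkdir -p pics; cat > h.py <<'E'
import numpy as np, cv2
from workcell import env, grab_frame, camera_model, models
E
python3 - <<'E'
from h import *
for c in ["scene","side"]:
    cv2.imwrite(f"pics/{c}0.png",grab_frame(c))
    m=camera_model(c); print(c,"campos",(-m["R"].T@m["t"]).round())
    for n in ["stove","cover","cover_hinge","cover_press","lever","lever_top","mug_a","spice_jar","spare_cartridge","candle_glass","wine_bottle"]:
        try: print(n,[(np.round(d["point"]).tolist(),round(d["p"],2)) for d in models.search_frame(n,c)][:3])
        except Exception as e: print(n,e)
s=env.state();print(s["time_s"],s["ee_pos"],s["ee_rot"],s["force"],s["gripper_width"])
E
```

```text
scene campos [1304.  -81. 1281.]
stove [([656.0, -21.0, 70.0], 0.82)]
cover [([631.0, -115.0, 132.0], 0.79)]
cover_hinge [([631.0, -114.0, 134.0], 0.93)]
cover_press [([628.0, -114.0, 130.0], 0.68)]
lever [([465.0, -35.0, 72.0], 0.47)]
lever_top [([338.0, -331.0, 51.0], 0.55)]
mug_a [([412.0, -201.0, 56.0], 0.95), ([338.0, -328.0, 51.0], 0.79)]
spice_jar []
spare_cartridge [([692.0, 201.0, 148.0], 0.79)]
candle_glass [([449.0, 91.0, 40.0], 0.85)]
wine_bottle [([593.0, 276.0, 196.0], 0.7)]
side campos [ 115. -880.  764.]
stove [([597.0, -111.0, 69.0], 0.67), ([463.0, -37.0, 70.0], 0.58), ([606.0, -145.0, 135.0], 0.56)]
cover [([604.0, -142.0, 138.0], 0.59)]
cover_hinge [([608.0, -144.0, 135.0], 0.78), ([562.0, 260.0, 141.0], 0.56), ([457.0, 59.0, 49.0], 0.5)]
cover_press [([605.0, -144.0, 141.0], 0.89), ([467.0, -36.0, 71.0], 0.64)]
lever [([472.0, -32.0, 71.0], 0.52)]
lever_top [([466.0, -34.0, 71.0], 0.65), ([605.0, -140.0, 136.0], 0.16)]
mug_a [([402.0, -225.0, 55.0], 0.76), ([326.0, -348.0, 60.0], 0.6)]
spice_jar [([516.0, -247.0, 61.0], 0.94), ([596.0, -112.0, 68.0], 0.58)]
spare_cartridge [([661.0, 186.0, 120.0], 0.63)]
candle_glass [([454.0, 59.0, 47.0], 0.89)]
wine_bottle [([564.0, 254.0, 137.0], 0.78), ([463.0, -37.0, 71.0], 0.51), ([661.0, 184.0, 122.0], 0.26)]
1.2 [ 5.75010345e+02 -6.59997186e-03  2.24979644e+02] [1.79993632e+02 7.64357569e-04 9.00003671e+01] [-0.65242511 -0.27338776 -0.34778856] 91.27411296916824
```

View pics/scene0.png

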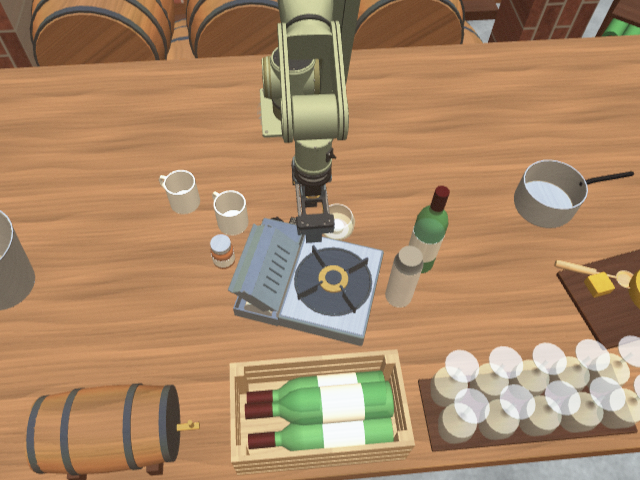

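View pics/side0.png

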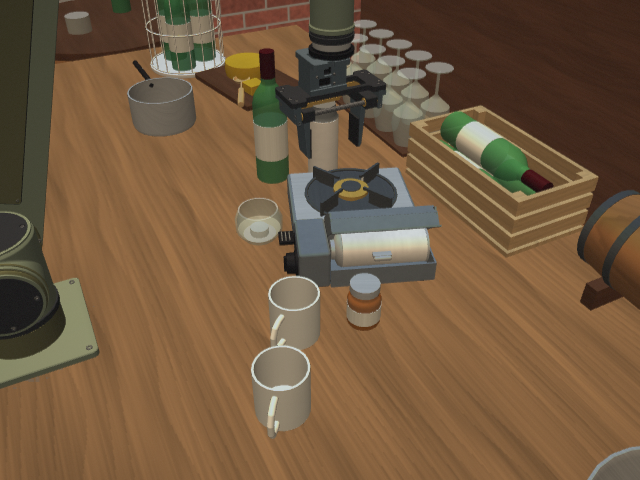

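The scene view shows the stove at about (310,280). The cover is partly open at (275,265) and leans over its hinge. In the side view the lever is at (288,238) and the knob at (291,262), with the jar and mugs to the right. I'll zoom in on the stove to get its yaw and the cover angle.

```bash
python3 - <<'E'
import cv2,numpy as np
a=cv2.imread("pics/scene0.png")[205:345,222:392]; b=cv2.imread("pics/side0.png")[155:295,275:445]
cv2.imwrite("pics/z1.png",cv2.resize(a,None,fx=4,fy=4,interpolation=cv2.INTER_CUBIC))
cv2.imwrite("pics/z2.png",cv2.resize(b,None,fx=4,fy=4,interpolation=cv2.INTER_CUBIC))
E
```

```text
(no output)
```

View pics/z1.png

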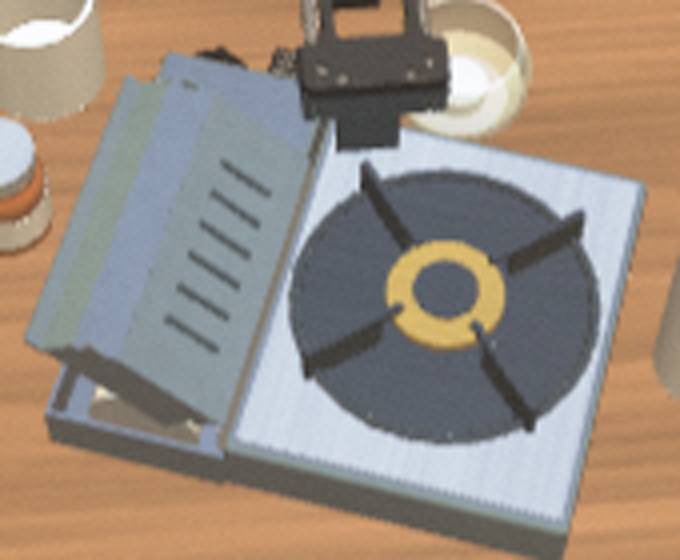

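View pics/z2.png

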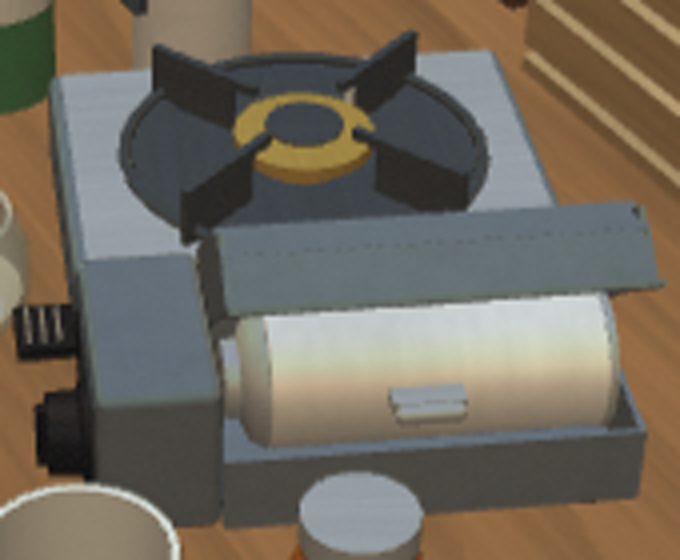

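The zoomed views show the cover half open: hinge line (322,150)-(215,425), crease (205,95)-(128,355), flange (128,78)-(28,345) in crop z1. The lever is at (45,330) in z2. Now I'll fit the stove pose and the cover.

```bash
cat > fit.py <<'E'
from h import *
from scipy.optimize import least_squares
M={c:camera_model(c) for c in("scene","side")}
off={"scene":(222,205),"side":(275,155)}
def proj(c,X):
    m=M[c];p=m["K"]@(m["R"]@X+np.ravel(m["t"]));return p[:2]/p[2]
def W(p,L):
    c,s=np.cos(p[2]),np.sin(p[2]);return np.array([p[0]+c*L[0]-s*L[1],p[1]+s*L[0]+c*L[1],L[2]])
obs=[("scene",(47,440),(125,-160,0)),("scene",(563,560),(125,160,0)),("side",(638,495),(125,-160,0)),
("side",(97,405),(-126,-160,88)),("scene",(170,55),(-126,-160,88))]
def cov(q,t,u,n): # q: hingey, xc, theta
    y,xc,th=q;return (xc+95*t,y-u*np.cos(th)+n*np.sin(th),84+u*np.sin(th)+n*np.cos(th))
cobs=[("scene",(205,95),(-1,76,6)),("scene",(128,355),(1,76,6)),("scene",(128,78),(-1,116,-36)),("scene",(28,345),(1,116,-36)),
("side",(225,316),(-1,116,-36)),("side",(663,286),(1,116,-36))]
pix=lambda c,p:np.array(p)/4+off[c]
def res(v):
    r=[proj(c,W(v[:3],L))-pix(c,p) for c,p,L in obs]
    r+=[proj(c,W(v[:3],cov(v[3:],*L)))-pix(c,p) for c,p,L in cobs]
    return np.ravel(r)
if __name__=="__main__":
    f=least_squares(res,[600,-20,-.2,-40,20,.9],loss="soft_l1");v=f.x
    print("stove",v[:3].round(3),np.degrees(v[2]).round(1),"hinge y,xc,theta",v[3:].round(3));print(res(v).reshape(-1,2).round(1).tolist())
    p=v[:3]
    for th in (v[5],.6,.3,.13,0): print("press@",th,W(p,cov((v[3],v[4],th),0,70,6)).round())
    print("hinge",W(p,(v[4],v[3],84)).round())
    lv=np.array([466,-35]);c,s=np.cos(p[2]),np.sin(p[2]);print("lever local",np.array([[c,s],[-s,c]])@(lv-p[:2]))
E
python3 fit.py
```

```text
stove [ 6.26947e+02 -5.51000e+00 -3.25000e-01] -18.6 hinge y,xc,theta [-49.213  25.265   0.68 ]
[[1.3, 2.6], [0.0, 1.4], [-0.5, 1.7], [-0.2, -0.6], [-3.6, -2.6], [2.0, -1.3], [-0.9, 1.5], [-1.2, 0.1], [0.1, 0.2], [0.3, 0.7], [-1.0, -1.1]]
press@ 0.6802721447109418 [ 619. -108.  133.]
press@ 0.6 [ 618. -112.  128.]
press@ 0.3 [ 614. -122.  110.]
press@ 0.13 [ 613. -125.   99.]
press@ 0 [ 613. -127.   90.]
hinge [635. -60.  84.]
lever local [-143.12221183  -79.30659758]
```

The fit agrees with the lever: its local x comes out at -143, as given. Next I'll shut the gripper, move above cover_press and align the tool with the stove.

```bash
python3 -m crank '1 -27 11 0 0 0 0;1 -54 22 0 0 0 0;1 -27 11 0 0 0 0;1 0 0 0 0 0 9.3;1 0 0 0 0 0 9.3;1 0 0 25 0 0 0;1 0 0 15 0 0 0;1 0 0 0 0 0 0' 20
python3 - <<'E'
from h import *
s=env.state();print(s["ee_pos"],s["ee_rot"],s["gripper_width"],s["force"])
for c in ("scene","side"):
    cv2.imwrite(f"pics/{c}1.png",grab_frame(c))
a=cv2.imread("pics/side1.png")[105:305,265:465]
b=cv2.imread("pics/scene1.png")[155:355,210:410]
cv2.imwrite("pics/z3.png",cv2.resize(np.hstack([b,a]),None,fx=2,fy=2,interpolation=cv2.INTER_CUBIC))
E
```

```text
time_s: 2.2
ee_pos: [618.2, -107.8, 183.6]
ee_rot: [-179.8, 0.0, 71.4]
force: [0.2, -0.0, -0.7]
gripper_width: 13.8
gripper_force: 0.0
[ 618.24733414 -107.83316305  183.55829173] [-1.79827817e+02  2.18089058e-02  7.14050470e+01] 13.83868370692831 [ 0.21380002 -0.00696695 -0.74760902]
```

View pics/z3.png

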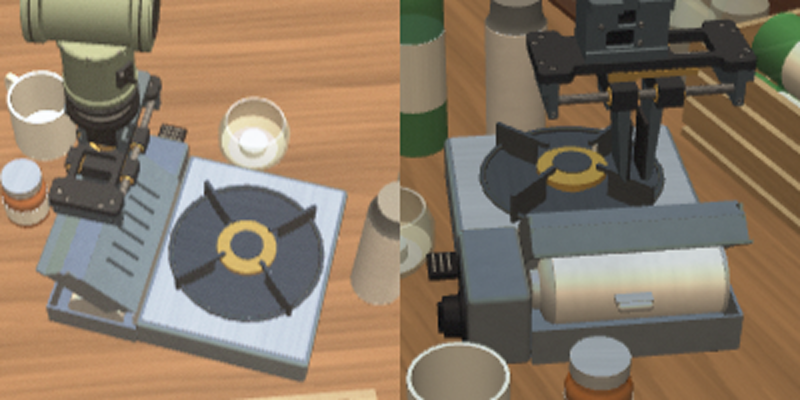

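The fingers are closed and above the middle of the cover, with the tips around (640,175) in the side part of the picture. Now I'll press down along the arc.

```bash
python3 -m crank '1 0 0 25 0 0 0;1 0 0 8 0 0 0;1 0 0 6 0 0 0;1 -2 0 6 0 0 0;1 -2 0 6 0 0 0;1 -2 0 6 0 0 0;1 0 0 0 0 0 0'
```

```text
time_s: 3.18
ee_pos: [616.6, -113.5, 127.1]
ee_rot: [-179.9, -0.0, 71.4]
force: [0.1, -1.2, -0.2]
gripper_width: 0.5
gripper_force: 0.0
```

```bash
python3 -m crank '1 -2 0 6 0 0 0;1 -2 0 6 0 0 0'; python3 -m crank '1 -1 0 5 0 0 0;1 -1 0 4 0 0 0'; python3 -m crank '1 -1 0 3 0 0 0;1 0 0 3 0 0 0';python3 - <<'E'
from h import *
a=grab_frame("side")[105:305,265:465];b=grab_frame("scene")[155:355,210:410]
cv2.imwrite("pics/z4.png",cv2.resize(np.hstack([b,a]),None,fx=2,fy=2,interpolation=cv2.INTER_CUBIC))
E
```

```text
time_s: 3.42
ee_pos: [616.0, -117.4, 115.7]
ee_rot: [180.0, -0.0, 71.4]
force: [0.6, 0.6, -0.6]
gripper_width: 0.5
gripper_force: 0.3
time_s: 3.68
ee_pos: [615.3, -119.2, 107.7]
ee_rot: [180.0, -0.0, 71.4]
force: [-1.7, 1.7, 6.9]
gripper_width: 0.5
gripper_force: 3.5
time_s: 3.92
ee_pos: [614.8, -120.4, 101.0]
ee_rot: [180.0, 0.0, 71.4]
force: [-5.4, 1.3, 21.7]
gripper_width: 0.3
gripper_force: 10.7
```

View pics/z4.png

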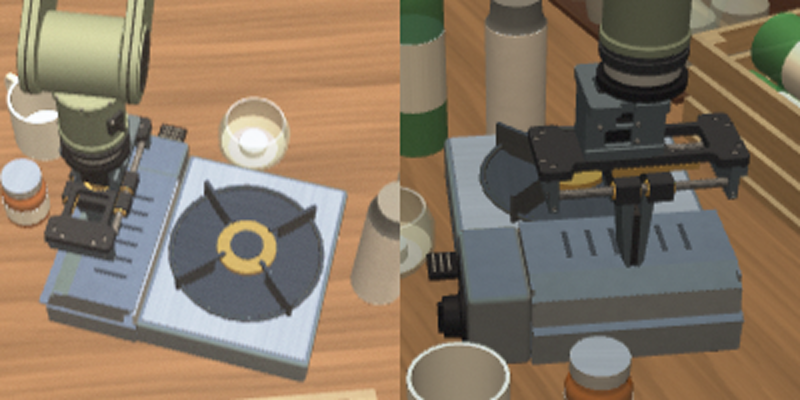

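The cover looks shut, with the tip at about 90 mm and 22 N. I'll press a little more to be sure, then lift and check.

```bash
python3 -m crank '1 -3 0 2 0 0 0;1 -3 0 2 0 0 0;1 0 0 0 0 0 0'; python3 -m crank '1 0 0 -10 0 0 0;1 0 0 -40 0 0 0;1 0 0 -40 0 0 0;1 0 0 0 0 0 0';python3 - <<'E'
from h import *
from fit import W
c=grab_frame("side"); 
for n in ("lever_top","lever","cover_press","cover"): print(n,[(np.round(d["point"]).tolist(),round(d["p"],2)) for d in models.search_frame(n,"side")][:2])
cv2.imwrite("pics/z5.png",cv2.resize(c[155:305,265:465],None,fx=4,fy=4,interpolation=cv2.INTER_CUBIC))
E
```

```text
time_s: 4.4
ee_pos: [614.9, -121.7, 101.0]
ee_rot: [179.8, -0.5, 71.3]
force: [-1.6, 14.1, 21.3]
gripper_width: 0.4
gripper_force: 10.4
time_s: 4.9
ee_pos: [614.7, -127.0, 190.1]
ee_rot: [179.6, -0.0, 71.4]
force: [-0.3, -0.2, -0.5]
gripper_width: 0.3
gripper_force: 0.0
lever_top [([466.0, -34.0, 71.0], 0.66)]
lever [([469.0, -32.0, 74.0], 0.7)]
cover_press [([616.0, -136.0, 90.0], 0.72)]
cover [([611.0, -137.0, 83.0], 0.67)]
```

View pics/z5.png

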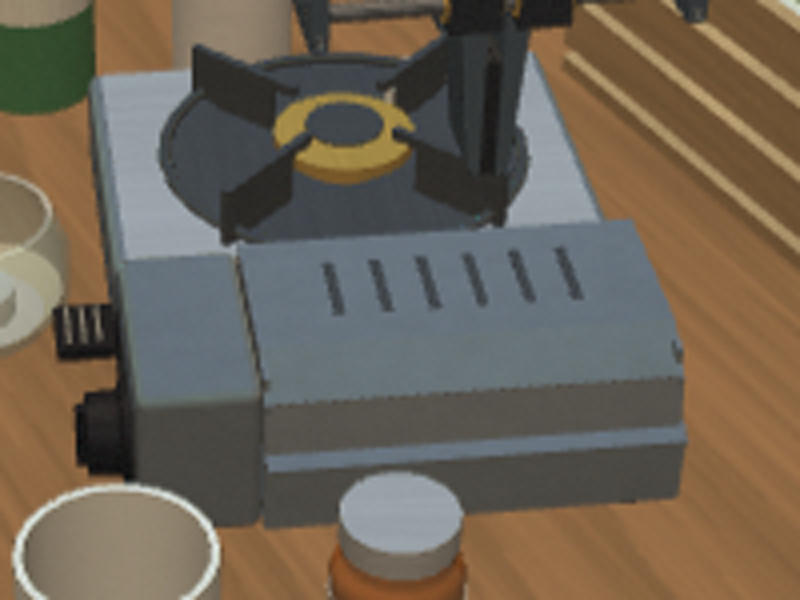

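The cover is shut flush: its flange at (470,450) rests on the tray. The lever tab is at (84,325) in the crop. I'll go above the lever now.

```bash
python3 -m crank '1 5 -24 0 0 0 0;1 10 -50 0 0 0 0;1 15 -50 0 0 0 0;1 10 -50 0 0 0 0;1 0 0 0 0 0 0;1 0 0 50 0 0 0;1 0 0 38 0 0 0;1 0 0 0 0 0 0'; python3 - <<'E'
from h import *
m=camera_model("side");p=np.array([265+84/4,155+325/4,1]);d=m["R"].T@np.linalg.inv(m["K"])@p;o=-m["R"].T@np.ravel(m["t"]);print(o+d*(71-o[2])/d[2])
cv2.imwrite("pics/z6.png",cv2.resize(grab_frame("side")[155:305,215:415],None,fx=4,fy=4,interpolation=cv2.INTER_CUBIC))
E
```

```text
time_s: 6.15
ee_pos: [459.1, -32.8, 96.3]
ee_rot: [-179.6, 0.1, 71.4]
force: [-0.3, 0.3, 0.4]
gripper_width: 0.6
gripper_force: 0.0
[467.76204204 -35.245295    71.        ]
```

View pics/z6.png

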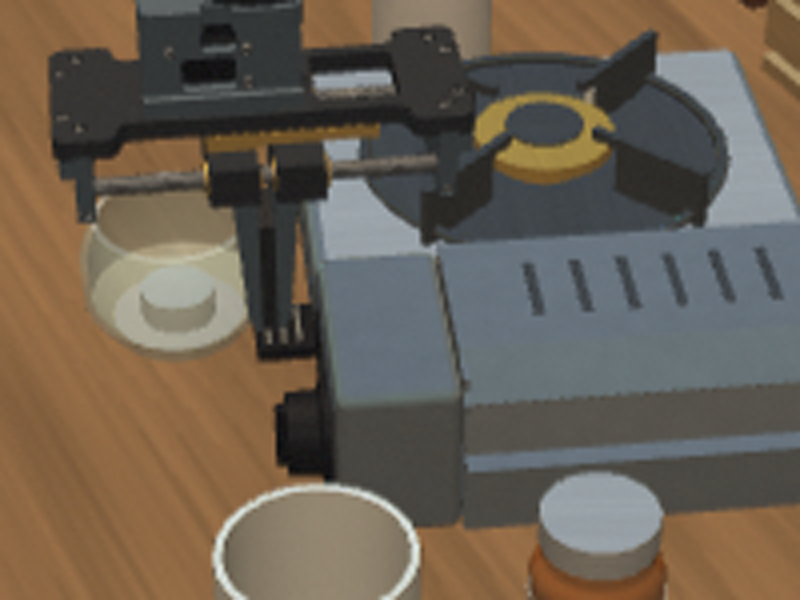

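The fingertips are above the tab at (285,335), about 7 mm outboard of its centre. I'll shift in 3 mm and press down.

```bash
python3 -m crank '1 0 3 8 0 0 0;1 0 0 6 0 0 0;1 0 0 6 0 0 0;1 0 0 6 0 0 0;1 0 0 0 0 0 0'; python3 -m crank '1 0 0 6 0 0 0;1 0 0 5 0 0 0;1 0 0 3 0 0 0;1 0 0 2 0 0 0;1 0 0 0 0 0 0'
```

```text
time_s: 6.82
ee_pos: [463.8, -33.6, 73.0]
ee_rot: [180.0, -0.0, 71.4]
force: [1.0, -0.5, 1.4]
gripper_width: -0.1
gripper_force: 0.1
time_s: 7.45
ee_pos: [463.8, -33.5, 57.1]
ee_rot: [180.0, -0.0, 71.4]
force: [-0.3, -0.5, 2.2]
gripper_width: 0.5
gripper_force: 1.4
```

```bash
python3 -m crank '1 0 0 2 0 0 0;1 0 0 2 0 0 0;1 0 0 0 0 0 0'; python3 -m crank '1 0 0 -10 0 0 0;1 0 0 -50 0 0 0;1 0 0 -50 0 0 0;1 0 -50 0 0 0 0;1 0 -50 0 0 0 0;1 0 0 0 0 0 0'; python3 - <<'E'
from h import *
c=grab_frame("side")
for n in ("lever_top","lever","cover_press","mug_a","spice_jar","candle_glass"): print(n,[(np.round(d["point"]).tolist(),round(d["p"],2)) for d in models.search_frame(n,"side")][:2])
cv2.imwrite("pics/z7.png",cv2.resize(c[155:305,215:415],None,fx=4,fy=4,interpolation=cv2.INTER_CUBIC))
E
```

```text
time_s: 7.82
ee_pos: [463.8, -33.6, 55.8]
ee_rot: [179.9, -0.0, 71.4]
force: [-7.2, 0.9, 29.6]
gripper_width: 0.5
gripper_force: 14.5
time_s: 8.57
ee_pos: [365.0, -1.0, 162.3]
ee_rot: [-179.8, 0.0, 71.5]
force: [0.3, 0.5, 0.1]
gripper_width: 0.4
gripper_force: 0.0
lever_top [([464.0, -32.0, 44.0], 0.56)]
lever [([471.0, -34.0, 50.0], 0.47)]
cover_press [([614.0, -137.0, 88.0], 0.62), ([328.0, -348.0, 57.0], 0.23)]
mug_a [([328.0, -347.0, 55.0], 0.94), ([400.0, -226.0, 55.0], 0.84)]
spice_jar [([517.0, -243.0, 62.0], 0.81), ([326.0, -350.0, 55.0], 0.65)]
candle_glass [([456.0, 59.0, 49.0], 0.62), ([658.0, 189.0, 133.0], 0.62)]
```

View pics/z7.png

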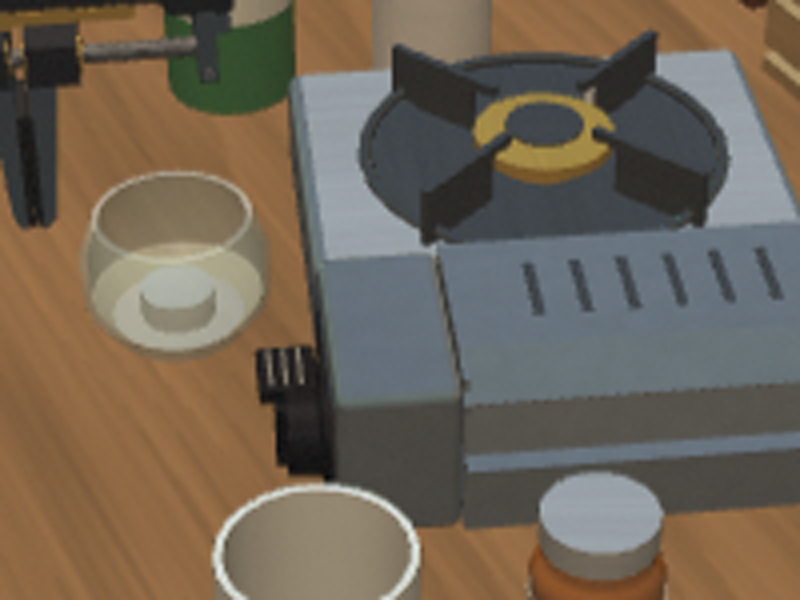

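The lever tab is now down at (287,370), about 44 mm high. The cover is still flush, the jar, candle glass and mugs have not moved, and the arm is clear.

```bash
python3 -c "
from h import *
print(env.job_done())"
```

```text
the job is handed in; nothing more can be done
None
```

The cover is pressed shut and sits flush, the lock lever is fully down (about 44 mm above the bar), nothing else was seen to move, and the job is handed in at about 9 s, though no verdict came back.

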